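# Gauge the fragile relief castings and box them

### The arm

A 6-joint arm with a two-finger parallel gripper is mounted at the origin on the work surface. World frame = base frame: x ahead of the robot, y to its left, z up, the work surface at z = 0. Lengths are in mm, angles in rad, forces in N, time in s.
With the tool pointing down it reaches from about 300 to 950 mm from the base axis. Payload 3.1 kg.
Tool frame: the origin (TCP) lies midway between the tips of the shut fingers; the grasp point (between the pads) lies 19 mm behind it (tcp_to_grasp is the distance from the TCP to the grasp point, in mm); z points along the fingers, y is the line along which they close (so a half turn about z gives the same grasp; the last joint's range is limited). The gripper opens to 85 mm and grips with 20 to 120 N. Pads are 22 mm wide; open, the fingers measure 114 mm over their backs; the gripper's body (76 mm by 85 mm) begins 54 mm behind the grasp point. The pads swing forward as they close: fully open they stand 13 mm farther back than shut.
Start: joints at [1.27, 0.308, 1.634, -0, 1.2, -0.07], TCP at [142.999, 608.427, 231.272] pointing down, gripper open.
Joint ranges: [-3.06, 3.06], [-0.79, 1.96], [0.05, 2.63], [-1.19, 4.34], [0.05, 2.64], [-2.94, 2.94]. Speed limits (rad/s): [2.79, 2.79, 3.14, 3.14, 3.14, 3.14].

### API

Orientations are given as a unit quaternion [w, x, y, z].
In Python, from cell import * gives the robot as it stands.
- The arm moves only by the shell command python3 -m pendant 'ROWS' [FORCE]. ROWS is JSON, a list of rows, each a list of 7 numbers: the shift along the tool's x, y, z in mm, then the turn, a rotation vector about the tool's x, y, z in rad, then the closure, from 0 (fully open) to 1 (shut). In form: [[tx, ty, tz, wx, wy, wz, fingers], ...]. A call has 1 to 12 rows; each row shifts and turns the commanded pose from where the row before left it, along the tool's axes as they then stand; what a row does not reach is not made up. A row lasts 1/10 s, in which the tool goes at most 50 mm and 8.59 degrees, less where a joint would pass 70% of its speed; a pose out of reach is approached as far as the arm can. A call with a gripper value outside its range is refused whole. The fingers move at their own pace and stop on an object; FORCE is the grip in N (left out, the last holds). Time passes only in rows, so rows that do not move let the fingers close. It gives the time, the measured TCP pose, the force, the opening and the grip force at its end, in the units of the state.
- state(): the state, without advancing time (a new reading comes with each control period).
- capture(name): name is "side" or "top" or "wrist"; returns a dict with "image" (384x512x3 uint8, red, green, blue), "fov_y" (degrees; the focal length in pixels is half the picture's height over the tangent of half this angle, whatever the lens; pixels are square), "cx", "cy" (the principal point, pixels), "eye" and "orientation" of the camera in the world. Camera axes: x right, y down, z forward; pixel columns grow to the right and rows downward; lengths in mm; the calibration is good to about 2 mm. A picture is of the moment at which its call begins. There is no depth.
- job_done(): hands the job in; it is judged then, once.
The state is a dict: "t": time; "joint_positions": joint angles; "joint_vel": joint speeds; "joint_efforts": joint torques, N m; "ee_pos": TCP position; "tool_rot": TCP orientation; "contact_force": force on the tool from outside, world axes, zero at the start; "ft_torque": the same for the moment, N m; "opening": finger opening in mm; "finger_force": force on a finger pad.
Only numpy, scipy, OpenCV 4.12 (cv2) and the standard library are available. Lean on these libraries where they do the work, as an engineer would, in place of code of your own. Each camera call takes 0.05 s, during which the arm holds its last target. There are 200 camera calls.

### The job

Stand the lamp's dimmer lever upright for half light. Then, from the thinnest casting to the thickest, lay each casting flat on the gauge's anvil with one end under the foot, let go of it, and press the plunger's cap down until the sprung foot rests on the casting and is pushed about half way in (7 mm) for a second before you let it rise. Put each gauged casting flat in the tray, beside the others and not on top of them, and when all are in, push the lever back to off; the castings are fragile, so use the gentlest grip and never force the foot hard home, and leave the pastel sticks and the paintbrush alone.

Things in the scene. Friction and masses are not known exactly. Their poses are not given: they have to be found in the camera images.
- strip16: relief casting, a plain rust-brown bar 16 mm high, 120 mm long (its x), 30 mm wide (its y), with brick lines; fragile; lies flat on the bench. Origin: centre of its underside, z up. It is absent in some runs
- strip24: relief casting, a plain rust-brown bar 24 mm high, 120 mm long (its x), 30 mm wide (its y), with brick lines; fragile; lies flat on the bench. Origin: centre of its underside, z up. It is absent in some runs
- strip32: relief casting, a plain rust-brown bar 32 mm high, 120 mm long (its x), 30 mm wide (its y), with brick lines; fragile; lies flat on the bench. Origin: centre of its underside, z up. It is absent in some runs
- strip40: relief casting, a plain rust-brown bar 40 mm high, 120 mm long (its x), 30 mm wide (its y), with brick lines; fragile; lies flat on the bench. Origin: centre of its underside, z up. It is absent in some runs
- gauge: thickness gauge, fixed. Steel anvil 8 mm thick: x -115 to +100 mm, y +-55 mm; stop bar 12 mm above it at x = +34 to +40 mm. Column 130 mm high from x = +65 mm; its arm holds a 34 mm boss round the plunger, 102 to 129 mm up. Origin: on the bench below the plunger; x towards the column (away from the robot), z up. Grip a casting near one end, slide its other end sideways (along y) under the foot
- plunger (a joint): travel of the gauge plunger downwards, m: 0 raised (it springs back up by itself when let go, 2 to 5 N), 0.060 fully down. Raised, with the foot out, the foot's face is 60 mm above the anvil, so casting height = 60 mm - plunger travel + foot travel
- foot (a joint): how far the plunger's sprung brass foot is pushed up into the plunger, m: 0 free, 0.014 hard in; spring about 1 N at first touch to 5 N at 0.014. About 0.007 is a proper gauging touch
- cap_top (a point): centre of the upper face of the plunger's black cap (36 mm across, 192 mm above the bench when raised): press here straight down with shut fingertips
- foot_pad: round brass face of the sprung foot, 18 mm across. Origin: centre of its underside
- dimmer (a joint): angle of the lamp's dimmer lever, rad: 0 off (leaning 0.5 rad towards its box's -x, the robot's side), 0.5 upright (half light), 1.0 full (leaning to +x). It stays where it is left
- dimmer_tip (a point): centre of the black ball, 26 mm across, at the end of the dimmer lever, 80 mm from the hinge
- dimmer_base: grey dimmer box, fixed, 70 (x) x 50 (y) x 25 mm. Origin: centre of its underside, z up. The lever swings in its x-z plane about a hinge along y, 22 mm above the origin
- tray: open fibreboard tray, fixed, 160 mm (its x) x 230 mm (its y) outside, 24 mm high, walls and floor 5 mm. Origin: centre of its underside, z up
- pastel_pale: pastel stick 65 x 13 x 13 mm lying on the bench, bystander. Origin: centre of its underside
- pastel_rust: pastel stick 65 x 13 x 13 mm lying on the bench, bystander. Origin: centre of its underside
- paintbrush: paintbrush 180 mm long lying on the bench, bystander. Origin: on the bench below its middle

How it is judged (in metres and radians):
On the way, in this order (a step that is already met when the one before it is completed fails the run):
1. the lamp lever stands upright (half light) (value of joint dimmer between 0.38 and 0.62 rad), for 0.3 s.
2. the 16 mm casting is gauged: flat on the anvil, the sprung foot pressing it with 1.7 to 4.7 N (2.5 to 11.5 mm in), fingers off the casting (contact force between foot_pad and strip16 between 1.7 and 4.7 N and angle between strip16's own z axis and vertical below 0.06 rad and z of strip16 in the frame of gauge below 0.012 m and contact force between the fingers and strip16 below 0.2 N), for 0.4 s.
3. the 24 mm casting is gauged: flat on the anvil, the sprung foot pressing it with 1.7 to 4.7 N (2.5 to 11.5 mm in), fingers off the casting (contact force between foot_pad and strip24 between 1.7 and 4.7 N and angle between strip24's own z axis and vertical below 0.06 rad and z of strip24 in the frame of gauge below 0.012 m and contact force between the fingers and strip24 below 0.2 N), for 0.4 s.
4. the 32 mm casting is gauged: flat on the anvil, the sprung foot pressing it with 1.7 to 4.7 N (2.5 to 11.5 mm in), fingers off the casting (contact force between foot_pad and strip32 between 1.7 and 4.7 N and angle between strip32's own z axis and vertical below 0.06 rad and z of strip32 in the frame of gauge below 0.012 m and contact force between the fingers and strip32 below 0.2 N), for 0.4 s.
5. the 40 mm casting is gauged: flat on the anvil, the sprung foot pressing it with 1.7 to 4.7 N (2.5 to 11.5 mm in), fingers off the casting (contact force between foot_pad and strip40 between 1.7 and 4.7 N and angle between strip40's own z axis and vertical below 0.06 rad and z of strip40 in the frame of gauge below 0.012 m and contact force between the fingers and strip40 below 0.2 N), for 0.4 s.
At the end, for the whole second after the job is handed in: every casting present lies flat (within 0.08 rad) and still on the tray's floor inside its walls, the plunger is up (within 5 mm), and the dimmer lever is within 0.1 rad of off (value of joint dimmer below 0.1 rad and value of joint plunger below 0.005 m and z of strip16 in the frame of tray between 0 and 0.011 m and angle between each of strip16, strip24, strip32, strip40's own z axis and vertical below 0.08 rad and linear speed of each of strip16, strip24, strip32, strip40 below 0.02 m/s and x of strip16 in the frame of tray between -0.07 and 0.07 m and y of strip16 in the frame of tray between -0.105 and 0.105 m and z of strip24 in the frame of tray between 0 and 0.011 m and x of strip24 in the frame of tray between -0.07 and 0.07 m and y of strip24 in the frame of tray between -0.105 and 0.105 m and z of strip32 in the frame of tray between 0 and 0.011 m and x of strip32 in the frame of tray between -0.07 and 0.07 m and y of strip32 in the frame of tray between -0.105 and 0.105 m and z of strip40 in the frame of tray between 0 and 0.011 m and x of strip40 in the frame of tray between -0.07 and 0.07 m and y of strip40 in the frame of tray between -0.105 and 0.105 m); the robot touches nothing.
It fails at once if a casting is squeezed or pressed by the fingers with more than 80 N in all (contact force between the fingers and strip16 above 80 N or contact force between the fingers and strip24 above 80 N or contact force between the fingers and strip32 above 80 N or contact force between the fingers and strip40 above 80 N).
It fails at once if the gauge foot presses on a casting with more than 10 N (contact force between foot_pad and strip16 above 10 N or contact force between foot_pad and strip24 above 10 N or contact force between foot_pad and strip32 above 10 N or contact force between foot_pad and strip40 above 10 N).
It fails at once if a casting is gauged (foot pressing over 1.5 N) while the lamp lever is not upright (0.38 to 0.62 rad) ((contact force between foot_pad and strip16 above 1.5 N or contact force between foot_pad and strip24 above 1.5 N or contact force between foot_pad and strip32 above 1.5 N or contact force between foot_pad and strip40 above 1.5 N) and not (value of joint dimmer between 0.38 and 0.62 rad)).
It fails at once if a bystander (pastel stick, paintbrush) is moved more than 30 mm (distance of any of pastel_pale, pastel_rust, paintbrush from where it was at the start of the episode above 0.03 m).
Of strip16, strip24, strip32, strip40 only 2 to 3 are there at a start; the rules pass over those that are not, and their reading is None.
At some moment in a run one of strip16, strip24, strip32, strip40 may be knocked a few centimetres aside while the robot is not near it.
It also fails if it takes over 210 s, if anything falls off the work surface, if the arm or the gripper's body presses on something with over 40 N, if the wrist force passes 120 N, or if a joint passes its speed limit or range.

## Working session

There is one attempt and no reset: what is moved stays moved. The work goes in short steps, Python scripts to look and compute and a shell command to move; the robot and the scene stay as the last step left them, time stands still between calls to the robot, and variables do not carry over. Pictures are saved under pics/ and viewed, at most 14 in all, crops included, and the job is handed in when it is done.

```bash
ls; mkdir -p pics; python3 - <<'E'
from cell import *
import cv2,json
s=state();print(s)
for n in("top","side"):
    c=capture(n);im=c.pop("image");print(n,c)
    cv2.imwrite(f"pics/{n}0.png",cv2.resize(im[:,:,::-1],None,fx=1.5,fy=1.5,interpolation=cv2.INTER_CUBIC))
E
```

```text
pics
{'t': 0.0, 'joint_positions': array([ 1.27027044e+00,  3.09025682e-01,  1.63522801e+00, -1.49717127e-05,
        1.19968942e+00, -6.96841614e-02]), 'joint_vel': array([-0.00207695,  0.00123409,  0.00074614,  0.00067379,  0.00088085,
        0.00063975]), 'joint_efforts': array([-8.93117704e-04, -4.15259922e+01, -2.76658487e+01, -3.63391928e-04,
        1.03071233e-02, -5.57380915e-06]), 'ee_pos': array([142.76948994, 607.60998621, 230.0144539 ]), 'tool_rot': array([-2.09447195e-04,  1.15161979e-01,  9.93346031e-01, -1.15643866e-03]), 'contact_force': array([ 0.5491419 , -0.68215945,  0.0650408 ]), 'ft_torque': array([-0.01984408,  0.07266584, -0.01008356]), 'finger_force': 0.0, 'opening': 85.00949841141902}
top {'fov_y': 43.30828821502535, 'cx': 251.4874981654876, 'cy': 197.56058386833203, 'eye': array([ 295.08815573,   36.67367268, 1321.7291811 ]), 'orientation': array([-0.07554125,  0.70457563, -0.70196933,  0.07145465])}
side {'fov_y': 48.34242673609545, 'cx': 256.8646468172356, 'cy': 189.10068861836564, 'eye': array([  84.57539005, -504.0437956 ,  876.36604995]), 'orientation': array([-0.35256679,  0.86180744, -0.33433869,  0.1456099 ])}
```

View pics/top0.png

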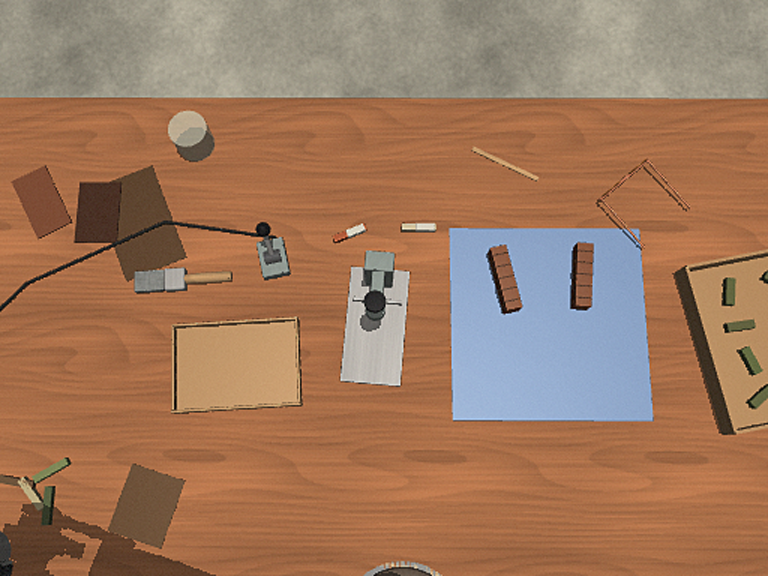

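View pics/side0.png

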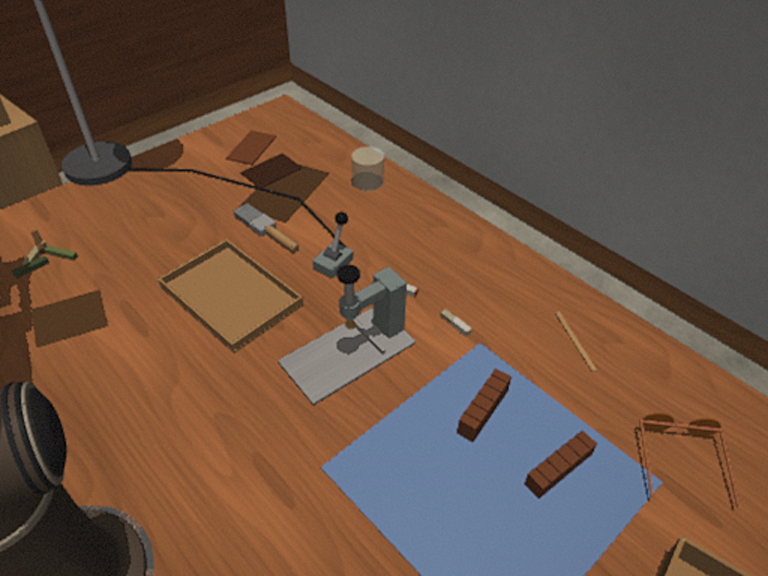

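Top view: the cap is at (375,301), the lever ball at (263,229), the dimmer box at (273,258) and the tray spans (173..300, 318..412). The castings are at (505,280) and (583,275) on the blue mat, so only two are present. Side view: the ball is at (341,218) and the cap at (348,274). Next I fit the poses.

```bash
cat > h.py <<'E'
from cell import *
import cv2,numpy as np
from scipy.spatial.transform import Rotation as R
from scipy.optimize import minimize,least_squares
def q(o): return R.from_quat([o[1],o[2],o[3],o[0]]).as_matrix()
def proj(c,P):
    P=np.atleast_2d(P); f=192/np.tan(np.radians(c["fov_y"]/2))
    X=(P-c["eye"])@q(c["orientation"])
    return np.c_[c["cx"]+f*X[:,0]/X[:,2],c["cy"]+f*X[:,1]/X[:,2]]
def ray(c,uv):
    f=192/np.tan(np.radians(c["fov_y"]/2))
    return q(c["orientation"])@np.array([(uv[0]-c["cx"])/f,(uv[1]-c["cy"])/f,1])
def onz(c,uv,z):
    d=ray(c,uv);return c["eye"]+d*(z-c["eye"][2])/d[2]
def tri(cs,uvs):
    return least_squares(lambda p:np.concatenate([proj(c,p)[0]-u for c,u in zip(cs,uvs)]),[500,0,50]).x
def box(x,y,a,h,z0=0,L=120,W=30):
    c,s=np.cos(a),np.sin(a)
    return np.array([[x+c*i*L/2-s*j*W/2,y+s*i*L/2+c*j*W/2,z0+k*h] for i in(-1,1) for j in(-1,1) for k in(0,1)])
def brown(im):
    i=im.astype(int); return ((i[...,0]>i[...,2]*1.25)).astype(np.uint8)
def hullmask(c,P):
    m=np.zeros((384,512),np.uint8); S=16
    cv2.fillConvexPoly(m,np.round(cv2.convexHull(proj(c,P).astype(np.float32))*S).astype(np.int32),1,shift=4);return m
E
python3 - <<'E'
from h import *
T=capture("top");S=capture("side");cs=[T,S]
print("ball",tri(cs,[np.array([263,229])/1.5,np.array([341,218])/1.5]),"cap",tri(cs,[np.array([375,301])/1.5,np.array([348,273])/1.5]))
for n,p in dict(tray=[(173,320),(298,318),(301,404),(173,412)]).items():
    w=np.array([onz(T,np.array(u)/1.5,24)[:2] for u in p]);print(n,w.round(0).tolist(),w.mean(0))
w=np.array([onz(T,np.array(u)/1.5,8)[:2] for u in[(352,267),(410,270),(400,386),(340,381)]]);print("anvil",w.round(0).tolist(),w.mean(0))
w=np.array([onz(T,np.array(u)/1.5,25)[:2] for u in[(256,242),(283,236),(290,273),(261,279)]]);print("dim",w.round(0).tolist(),w.mean(0))
res=[]
for g,u in(((505,280),0),((583,275),0)):
    g=onz(T,np.array(g)/1.5,20)
    ms=[]
    for c in cs:
        m=brown(c["image"]);n,l=cv2.connectedComponents(m)
        pu=proj(c,g)[0].round().astype(int);k=l[pu[1],pu[0]];print("area",(l==k).sum(),end=' ')
        ms.append((l==k).astype(np.uint8)*1)
    for h in(16,24,32,40):
        def cost(p):
            t=0
            for c,m in zip(cs,ms):
                a=cv2.GaussianBlur(hullmask(c,box(p[0],p[1],p[2],h)).astype(np.float32),(5,5),1);b=cv2.GaussianBlur(m.astype(np.float32),(5,5),1);t+=((a-b)**2).sum()
            return t
        r=min((minimize(cost,[g[0],g[1],a],method="Nelder-Mead",options=dict(initial_simplex=[[g[0],g[1],a],[g[0]+10,g[1],a],[g[0],g[1]+10,a],[g[0],g[1],a+.2]])) for a in(0,.2)),key=lambda r:r.fun)
        print(h,r.x.round(3),round(r.fun,1))
E
```

```text
ball [676.79747757 245.87570363  94.24760997] cap [528.29389165  46.56168312 188.72394486]
tray [[524.0, 416.0], [529.0, 189.0], [374.0, 179.0], [359.0, 406.0]] [446.31398661 297.42290714]
anvil [[629.0, 92.0], [623.0, -16.0], [408.0, 3.0], [416.0, 112.0]] [518.8316479   47.73050258]
dim [[672.0, 271.0], [683.0, 221.0], [613.0, 206.0], [601.0, 259.0]] [642.12065543 238.83306362]
area 585 area 724 16 [ 6.10606e+02 -1.88092e+02  2.42000e-01] 53.9
24 [ 6.07468e+02 -1.88606e+02  2.25000e-01] 26.5
32 [ 6.07424e+02 -1.88563e+02  2.39000e-01] 28.3
40 [ 6.06004e+02 -1.89564e+02  2.28000e-01] 67.7
area 582 area 842 16 [ 6.17016e+02 -3.33427e+02 -8.90000e-02] 35.3
24 [ 6.15021e+02 -3.33789e+02 -7.50000e-02] 27.7
32 [ 6.14743e+02 -3.34245e+02 -8.10000e-02] 71.7
40 [ 6.11731e+02 -3.33499e+02 -4.30000e-02] 159.4
```

```bash
cat >> h.py <<'E'
def go(x,y,z,a):
    """turn wz first, then shifts in the turned tool frame"""
    s=state();A=q(s["tool_rot"])
    a+=np.pi*round((np.arctan2(A[1,1],A[0,1])-a)/np.pi) if 0 else 0
    Y=np.array([np.cos(a),np.sin(a),0]);Z=np.array([0,0,-1.]);B=np.c_[np.cross(Y,Z),Y,Z]
    w=R.from_matrix(A.T@B).as_rotvec();d=B.T@(np.array([x,y,z])-s["ee_pos"])
    print("turn",w.round(3),"steps",np.ceil(np.linalg.norm(w)/.149),"shift",d.round(1),"at",s["ee_pos"].round(1),"open",round(s["opening"],1))
E
python3 - <<'E'
from h import *
go(642+12*np.cos(.19),239+12*np.sin(.19),180,.19)
E
```

```text
turn [-1.00e-03  1.00e-03  1.15e+00] steps 8.0 shift [-456.6  432.5   50.5] at [142.8 607.9 230.5] open 85.5
```

```bash
python3 -m pendant '[[0,0,0,0,0,0.144,0],[0,0,0,0,0,0.144,0],[0,0,0,0,0,0.144,0],[0,0,0,0,0,0.144,0],[0,0,0,0,0,0.144,0],[0,0,0,0,0,0.144,0],[0,0,0,0,0,0.144,0],[0,0,0,0,0,0.142,0]]' 20; python3 -m pendant '[[-29,27,0,0,0,0,0],[-29,27,0,0,0,0,0],[-29,27,0,0,0,0,0],[-29,27,0,0,0,0,0],[-29,27,0,0,0,0,0],[-29,27,0,0,0,0,0],[-29,27,0,0,0,0,0],[-29,27,0,0,0,0,0]]'; python3 - <<'E'
from h import *
go(642+12*np.cos(.19),239+12*np.sin(.19),180,.19)
E
```

```text
t: 1.0
ee_pos: [143.0, 608.2, 230.9]
tool_rot: [0.0, 0.639, 0.769, -0.0]
contact_force: [-0.2, 0.1, -0.1]
opening: 85.6
finger_force: 0.0
t: 1.8
ee_pos: [399.9, 420.2, 231.1]
tool_rot: [-0.0, 0.637, 0.771, -0.0]
contact_force: [-0.3, 1.0, -0.1]
opening: 85.4
finger_force: 0.0
turn [-0.  0.  0.] steps 1.0 shift [-223.6  215.5   51.1] at [399.9 420.2 231.1] open 85.4
```

```bash
python3 -m pendant '[[-28,27,0,0,0,0,0],[-28,27,0,0,0,0,0],[-28,27,0,0,0,0,0],[-28,27,0,0,0,0,0],[-28,27,0,0,0,0,0],[-28,27,0,0,0,0,0],[-28,27,0,0,0,0,0],[-28,26.5,0,0,0,0,0],[0,0,25,0,0,0,0],[0,0,26,0,0,0,0],[0,0,0,0,0,0,0]]'; python3 - <<'E'
from h import *
go(642+12*np.cos(.19),239+12*np.sin(.19),80,.19)
c=capture("wrist");im=c["image"];cv2.imwrite("pics/w0.png",im[:,:,::-1])
print(proj(c,np.array([[677,246,94],[642,239,25]])))
E
```

```text
t: 2.9
ee_pos: [649.6, 240.5, 174.8]
tool_rot: [-0.003, 0.637, 0.771, -0.004]
contact_force: [0.2, 0.1, -1.7]
opening: 85.1
finger_force: 0.0
turn [-0.01   0.001 -0.001] steps 1.0 shift [-0.   4.3 94.8] at [649.6 240.5 174.8] open 85.1
[[291.40771385 196.42263221]
 [252.73867244 174.93323166]]
```

View pics/w0.png

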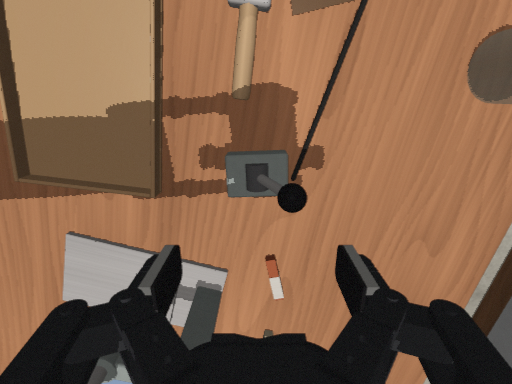

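The wrist view shows the ball at (291,197), as predicted, and the box at (257,174). The lever is at full, and the fingers will straddle it.

```bash
python3 -m pendant '[[0,0,0,0,0,0,0],[0,2,30,0,0,0,0],[0,0,30,0,0,0,0],[0,0,30,0,0,0,0],[0,0,5,0,0,0,0],[0,0,0,0,0,0,0.3],[0,0,0,0,0,0,0.6],[0,0,0,0,0,0,0.6],[0,0,0,0,0,0,0.6],[0,0,0,0,0,0,0.6]]'; python3 - <<'E'
from h import *
go(643,239,82,.19)
E
```

```text
t: 3.95
ee_pos: [655.7, 242.8, 86.8]
tool_rot: [0.001, 0.637, 0.771, 0.001]
contact_force: [1.3, 0.2, -0.4]
opening: 34.1
finger_force: 0.5
turn [ 0.002 -0.    -0.   ] steps 1.0 shift [ -1.3 -13.2   4.8] at [655.7 242.8  86.8] open 34.1
```

```bash
python3 -m pendant '[[0,-4,1,0,0,0,0.6],[0,-4,1,0,0,0,0.62],[0,-5,1,0,0,0,0.66],[0,0,0,0,0,0,0.68],[0,0,0,0,0,0,0.68],[0,0,0,0,0,0,0.68],[0,0,0,0,0,0,0.68]]'; python3 - <<'E'
from h import *
go(643,239,82,.19)
E
python3 -m pendant '[[0,0,0,0,0,0,0.4],[0,0,0,0,0,0,0.4],[0,0,-40,0,0,0,0.4],[0,0,-40,0,0,0,0.4],[0,0,-40,0,0,0,0],[0,0,0,0,0,0,0]]'
python3 - <<'E'
from h import *
T=capture("top");S=capture("side")
a=cv2.resize(T["image"][120:200,140:240],None,fx=4,fy=4);b=cv2.resize(S["image"][130:210,180:280],None,fx=4,fy=4)
cv2.imwrite("pics/l1.png",np.hstack([a,b])[:,:,::-1])
for c,o in((T,(140,120)),(S,(180,130))): print((proj(c,np.array([[643,239,102],[643,239,25]]))-o)*4)
E
```

```text
t: 4.65
ee_pos: [641.5, 240.0, 81.9]
tool_rot: [-0.0, 0.637, 0.771, -0.001]
contact_force: [-0.4, -0.2, -0.4]
opening: 26.8
finger_force: 0.3
turn [-0.001  0.    -0.   ] steps 1.0 shift [-1.2  1.2 -0.1] at [641.5 240.   81.9] open 26.8
t: 5.25
ee_pos: [647.0, 241.6, 211.1]
tool_rot: [0.004, 0.637, 0.771, 0.006]
contact_force: [-0.3, 0.1, 0.5]
opening: 77.9
finger_force: 0.0
[[149.19888275 174.5962646 ]
 [166.45466827 205.16331935]]
[[155.77444294  78.55266533]
 [160.77611114 159.46741517]]
```

View pics/l1.png

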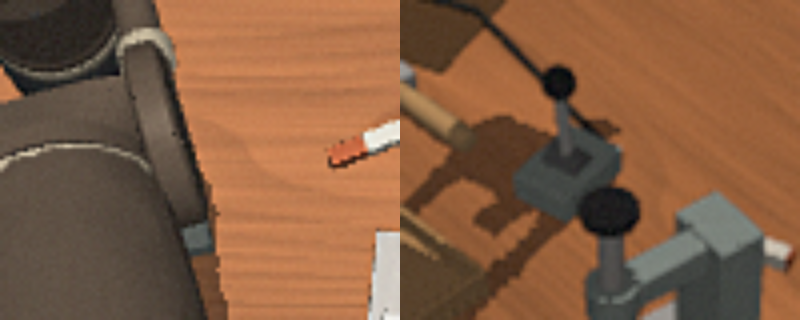

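Side crop: the ball is at (158,83), close to the predicted upright position of (156,79). I'll recheck the lever in the top view once the arm is clear, then go over the right-hand casting.

```bash
python3 -m pendant '[[0,0,-40,0,0,0.147,0],[0,0,-40,0,0,0.147,0],[0,0,0,0,0,0.147,0],[0,0,0,0,0,0.147,0],[0,0,0,0,0,0.147,0],[0,0,0,0,0,0.147,0],[0,0,0,0,0,0.147,0],[0,0,0,0,0,0.147,0],[0,0,0,0,0,0.147,0],[0,0,0,0,0,0.147,0],[0,0,0,0,0,0.147,0],[0,0,0,0,0,0.147,0]]'; python3 - <<'E'
from h import *
go(570,-330,250,-1.65)
E
```

```text
t: 6.55
ee_pos: [640.8, 239.6, 279.2]
tool_rot: [0.001, 1.0, -0.005, -0.002]
contact_force: [-0.6, -0.1, 1.1]
opening: 85.6
finger_force: 0.0
turn [0.002 0.005 0.07 ] steps 1.0 shift [-25.5 573.4  29.2] at [640.8 239.6 279.2] open 85.6
```

```bash
python3 -m pendant '[[0,0,0,0,0,0.07,0],[-2,48,0,0,0,0,0],[-2,48,0,0,0,0,0],[-2,48,0,0,0,0,0],[-2,48,0,0,0,0,0],[-2,48,0,0,0,0,0],[-2,48,0,0,0,0,0],[-2,48,0,0,0,0,0],[-2,48,0,0,0,0,0],[-2,48,0,0,0,0,0],[-2,48,0,0,0,0,0],[-2,48,0,0,0,0,0]]';python3 -m pendant '[[-2,44,15,0,0,0,0],[0,0,15,0,0,0,0],[0,0,0,0,0,0,0],[0,0,0,0,0,0,0]]'; cat > fit.py <<'E'
from h import *
def bfit(cs,g0,hs=(16,24,32,40),z0=0,a0=0.):
    out=[]
    ms=[]
    for c in cs:
        m=brown(c["image"]);n,l=cv2.connectedComponents(m);pu=proj(c,[g0[0],g0[1],z0+12])[0].round().astype(int);k=l[pu[1],pu[0]]
        ms.append(cv2.GaussianBlur((l==k).astype(np.float32),(5,5),1))
    for h in hs:
        def cost(p): return sum(((cv2.GaussianBlur(hullmask(c,box(*p,h,z0)).astype(np.float32),(5,5),1)-m)**2).sum() for c,m in zip(cs,ms))
        p=np.array([g0[0],g0[1],a0]);r=minimize(cost,p,method="Nelder-Mead",options=dict(initial_simplex=[p,p+[6,0,0],p+[0,6,0],p+[0,0,.1]]))
        print(h,r.x.round(3),round(r.fun,1),"area",[round(float(m.sum())) for m in ms])
E
python3 - <<'E'
from fit import *
W=capture("wrist");T=capture("top")
go(570,-330,250,-1.65)
bfit([W],[615,-334],a0=-.08);
cv2.imwrite("pics/w1.png",np.hstack([W["image"][:,:,::-1],cv2.resize(T["image"][130:210,150:220],None,fx=3.5,fy=4.8)[:,:,::-1]]))
print(proj(T,np.array([[643,239,102],[643,239,25]])))
E
```

```text
t: 7.75
ee_pos: [579.9, -286.2, 279.6]
tool_rot: [-0.001, 0.999, -0.037, -0.002]
contact_force: [0.4, 0.2, 0.1]
opening: 85.7
finger_force: 0.0
t: 8.15
ee_pos: [575.4, -327.0, 250.0]
tool_rot: [-0.002, 0.999, -0.036, -0.002]
contact_force: [0.8, 1.3, 0.4]
opening: 85.3
finger_force: 0.0
turn [-0.001  0.     0.008] steps 1.0 shift [-6.5  3.4  2.3] at [ 576.8 -327.1  252.3] open 85.2
16 [ 6.12988e+02 -3.34372e+02 -8.70000e-02] 13.8 area [2059]
24 [ 6.13007e+02 -3.33868e+02 -9.80000e-02] 27.4 area [2059]
32 [ 6.12775e+02 -3.33502e+02 -8.60000e-02] 54.2 area [2059]
40 [ 6.14909e+02 -3.34066e+02 -8.10000e-02] 97.8 area [2059]
[[177.29972069 163.64906615]
 [181.61366707 171.29082984]]
```

View pics/w1.png

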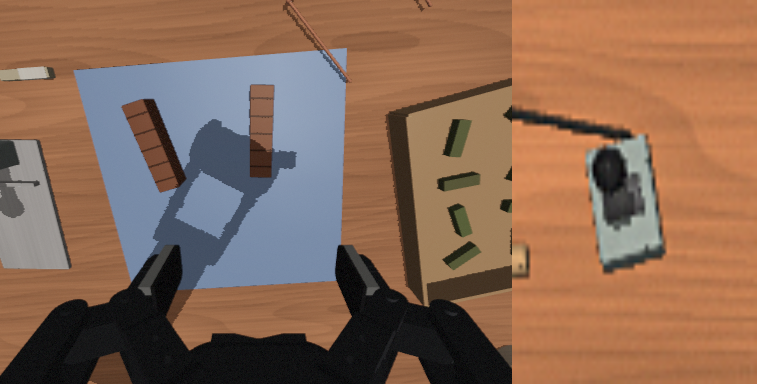

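The wrist view shows the right casting at (262,130) and the left one at (153,145). The fit gives 16 mm for the right casting, so it goes first. In the top crop the lever ball sits almost over the hinge, so it is upright.

```bash
python3 -m pendant '[[-4,2,48,0,0,0.008,0.3],[-4,0,48,0,0,0,0.4],[0,0,48,0,0,0,0.4],[0,0,46,0,0,0,0.4],[0,0,0,0,0,0,0.4],[0,0,0,0,0,0,0.4],[0,0,0,0,0,0,0.4]]'; python3 - <<'E'
from fit import *
go(568.2,-330.3,2,-1.658)
W=capture("wrist");bfit([W],[613,-334],hs=(16,24),a0=-.08)
E
```

```text
t: 8.95
ee_pos: [571.2, -331.2, 66.3]
tool_rot: [0.002, 0.999, -0.04, 0.003]
contact_force: [0.8, -0.3, -0.1]
opening: 51.5
finger_force: 0.0
turn [ 0.003 -0.006  0.007] steps 1.0 shift [-3.1 -0.7 64.3] at [ 571.2 -331.2   66.3] open 51.5
16 [ 6.12319e+02 -3.34156e+02 -8.60000e-02] 334.4 area [7767]
24 [ 6.12992e+02 -3.34414e+02 -8.70000e-02] 79.9 area [7767]
```

```bash
python3 - <<'E'
from fit import *
W=capture("wrist");bfit([W],[613,-334],hs=(12,16,20,24,28,32),a0=-.08)
m=brown(W["image"]);im=W["image"][:,:,::-1].copy();
for h,col in((16,(0,255,0)),(24,(255,255,0))):
    cv2.polylines(im,[np.round(cv2.convexHull(proj(W,box(612.6,-334.3,-.086,h)).astype(np.float32))).astype(int)],True,col)
cv2.imwrite("pics/w2.png",im)
E
```

```text
12 [ 6.14426e+02 -3.34362e+02 -8.70000e-02] 493.8 area [7740]
16 [ 6.13981e+02 -3.34491e+02 -8.70000e-02] 328.9 area [7740]
20 [ 6.13426e+02 -3.34315e+02 -8.80000e-02] 173.4 area [7740]
24 [ 6.13055e+02 -3.34525e+02 -8.70000e-02] 80.7 area [7740]
28 [ 6.13341e+02 -3.34359e+02 -8.90000e-02] 79.9 area [7740]
32 [ 6.13640e+02 -3.34546e+02 -8.70000e-02] 240.8 area [7740]
```

View pics/w2.png

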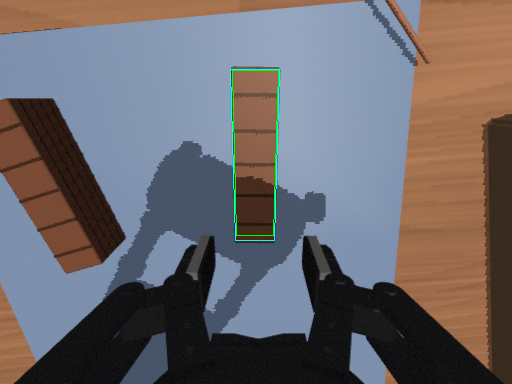

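The image overlay shows the 24 mm outline matching the casting at (255,155). I'll treat it as 24 mm and confirm at the gauge: pressing for 24 mm first cannot hurt a 16 mm one. Gripping it now.

```bash
python3 -m pendant '[[-3,-0.5,20,0,0,0.006,0.4],[0,0,22,0,0,0,0.4],[0,0,15,0,0,0,0.4],[0,0,5,0,0,0,0.4],[0,0,0,0,0,0,0.4],[0,0,0,0,0,0,0.5],[0,0,0,0,0,0,0.6],[0,0,0,0,0,0,0.75],[0,0,0,0,0,0,0.75],[0,0,0,0,0,0,0.75]]' 20;  python3 -m pendant '[[0,0,0,0,0,0,0.75],[0,0,-10,0,0,0,0.75],[0,0,-20,0,0,0,0.75],[0,0,-30,0,0,0,0.75],[0,0,0,0,0,0,0.75],[0,0,0,0,0,0,0.75]]'; python3 - <<'E'
from fit import *
W=capture("wrist");im=W["image"][:,:,::-1];S=capture("side")["image"][:,:,::-1];cv2.imwrite("pics/w3.png",np.hstack([cv2.resize(im,(400,300)),cv2.resize(S[200:384,240:485],(400,300))]))
go(527.5+85*np.sin(-.09),46.8-85*np.cos(.09),60,-.09)
E
```

```text
t: 10.05
ee_pos: [566.2, -329.9, 1.6]
tool_rot: [0.001, 0.999, -0.044, 0.001]
contact_force: [-1.0, 0.5, 5.9]
opening: 29.7
finger_force: 20.7
t: 10.65
ee_pos: [565.3, -329.5, 60.7]
tool_rot: [0.0, 0.999, -0.044, 0.0]
contact_force: [-0.1, 0.9, -1.6]
opening: 30.0
finger_force: 20.0
turn [-4.000e-03  1.000e-03 -1.568e+00] steps 11.0 shift [285.4 -69.9  -1.4] at [ 563.8 -328.4   58.6] open 29.6
```

View pics/w3.png

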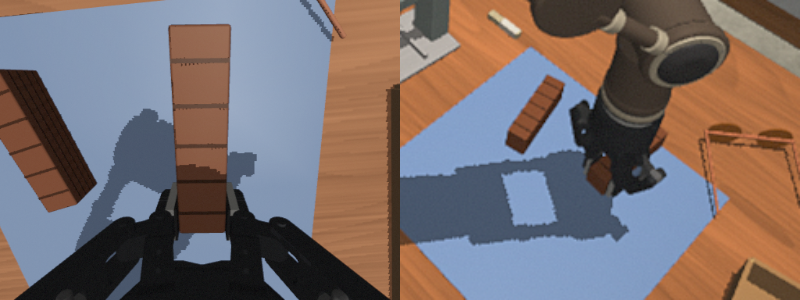

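The left half shows the casting held square in the fingers, and the right half shows it lifted off the mat. Next I carry it to the gauge.

```bash
python3 -m pendant '[[0,0,-40,0,0,0,0.75],[0,0,0,0,0,-0.143,0.75],[0,0,0,0,0,-0.143,0.75],[0,0,0,0,0,-0.143,0.75],[0,0,0,0,0,-0.143,0.75],[0,0,0,0,0,-0.143,0.75],[0,0,0,0,0,-0.143,0.75],[0,0,0,0,0,-0.143,0.75],[0,0,0,0,0,-0.143,0.75],[0,0,0,0,0,-0.143,0.75],[0,0,0,0,0,-0.143,0.75],[0,0,0,0,0,-0.138,0.75]]'; cat >> h.py <<'E'
GA=-.09
def gau(x,y,o=(527.5,46.8)): return o[0]+x*np.cos(GA)-y*np.sin(GA),o[1]+x*np.sin(GA)+y*np.cos(GA)
E
python3 - <<'E'
from fit import *
go(*gau(0,-177),100,GA)
E
```

```text
t: 11.95
ee_pos: [563.8, -328.5, 97.8]
tool_rot: [-0.002, 0.736, 0.677, -0.001]
contact_force: [0.5, -0.5, -1.7]
opening: 29.4
finger_force: 20.8
turn [-0.004 -0.002  0.006] steps 1.0 shift [193.5 -69.9  -2.2] at [ 563.8 -328.5   97.8] open 29.4
```

```bash
python3 -m pendant '[[24,-9,0,0,0,0,0.75],[24,-9,0,0,0,0,0.75],[24,-9,0,0,0,0,0.75],[24,-9,0,0,0,0,0.75],[24,-9,0,0,0,0,0.75],[24,-9,0,0,0,0,0.75],[24,-9,0,0,0,0,0.75],[25,-7,0,0,0,0.004,0.75],[0,0,35,0,0,0,0.75],[0,0,38,0,0,0,0.75],[0,0,0,0,0,0,0.75],[0,0,0,0,0,0,0.75]]'; python3 - <<'E'
from fit import *
go(*gau(0,-85),20,GA)
T=capture("top");S=capture("side");print(proj(T,[*gau(0,0),192]),proj(T,[*gau(0,-125),35]))
cv2.imwrite("pics/g1.png",np.hstack([cv2.resize(T["image"][150:300,200:350],(400,400)),cv2.resize(S["image"][130:330,170:370],(400,400))])[:,:,::-1])
E
```

```text
t: 13.15
ee_pos: [511.0, -130.2, 25.7]
tool_rot: [-0.002, 0.74, 0.673, -0.001]
contact_force: [0.5, -0.3, -1.3]
opening: 29.6
finger_force: 20.8
turn [-0.005 -0.001 -0.004] steps 1.0 shift [92.8  0.5  5.7] at [ 511.  -130.2   25.7] open 29.6
[[250.19878645 200.14808278]] [[296.81336474 216.10726316]]
```

View pics/g1.png

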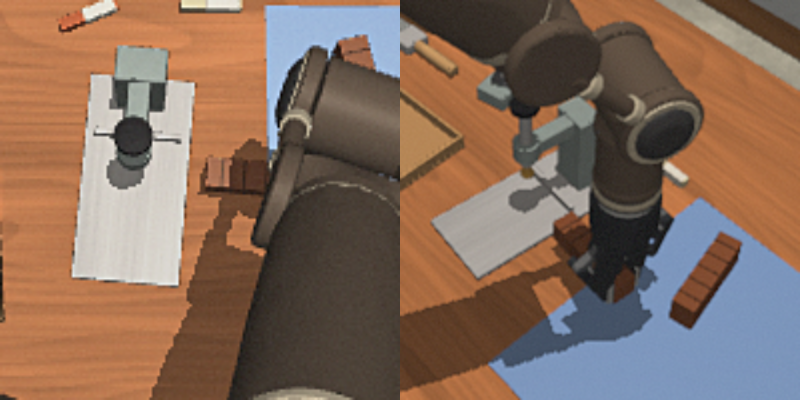

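Top crop: the cap is at (133,135), exactly where predicted, and the casting end at (202,173) is lined up. Sliding it in.

```bash
python3 -m pendant '[[20,0,0,0,0,0,0.75],[20,0,0,0,0,0,0.75],[20,0,0,0,0,0,0.75],[20,0,0,0,0,0,0.75],[12,0,0,0,0,0,0.75],[0,0,0,0,0,0,0.75],[0,0,4,0,0,0,0.75],[0,0,0,0,0,0,0.75],[0,0,0,0,0,0,0.75]]'; python3 - <<'E'
from fit import *
go(*gau(0,-85),10.5,GA)
E
```

```text
t: 14.15
ee_pos: [521.3, -40.0, 23.1]
tool_rot: [-0.0, 0.74, 0.673, -0.0]
contact_force: [0.3, 0.2, -1.4]
opening: 29.7
finger_force: 20.8
turn [-0.     0.    -0.005] steps 1.0 shift [ 2.  -1.6 12.6] at [521.3 -40.   23.1] open 29.7
```

```bash
python3 -m pendant '[[2,-1.5,4,0,0,0,0.75],[0,0,3,0,0,0,0.75],[0,0,2,0,0,0,0.75],[0,0,1.5,0,0,0,0.75],[0,0,1,0,0,0,0.75],[0,0,0.5,0,0,0,0.75],[0,0,0,0,0,0,0.75]]'; python3 -m pendant '[[0,0,0.5,0,0,0,0.75],[0,0,0,0,0,0,0.75]]'
```

```text
t: 14.85
ee_pos: [520.2, -37.1, 11.3]
tool_rot: [0.0, 0.74, 0.673, -0.0]
contact_force: [-0.3, 0.5, -1.5]
opening: 29.6
finger_force: 20.8
t: 15.05
ee_pos: [520.3, -37.0, 10.9]
tool_rot: [0.0, 0.74, 0.673, 0.0]
contact_force: [-0.7, -0.3, -1.2]
opening: 29.8
finger_force: 20.8
```

```bash
python3 -m pendant '[[0,0,0.8,0,0,0,0.75],[0,0,0.7,0,0,0,0.75],[0,0,0,0,0,0,0.75],[0,0,0,0,0,0,0.65],[0,0,0,0,0,0,0.6],[0,0,0,0,0,0,0.5],[0,0,0,0,0,0,0.5],[0,0,0,0,0,0,0.5]]'; python3 - <<'E'
from fit import *
T=capture("top");S=capture("side")
bfit([S],gau(0,-40),hs=(16,24,32),z0=8,a0=GA+np.pi/2)
cv2.imwrite("pics/g2.png",np.hstack([cv2.resize(T["image"][150:300,200:350],(400,400)),cv2.resize(S["image"][130:330,170:370],(400,400))])[:,:,::-1])
E
```

```text
t: 15.85
ee_pos: [520.1, -37.0, 9.2]
tool_rot: [-0.0, 0.74, 0.673, 0.0]
contact_force: [0.7, 0.1, -0.4]
opening: 42.6
finger_force: 0.0
16 [475.404  33.396   2.411] 73529.3 area [77553]
24 [469.446  30.231   2.403] 73434.2 area [77553]
32 [474.906  25.107   2.402] 73337.5 area [77553]
```

View pics/g2.png

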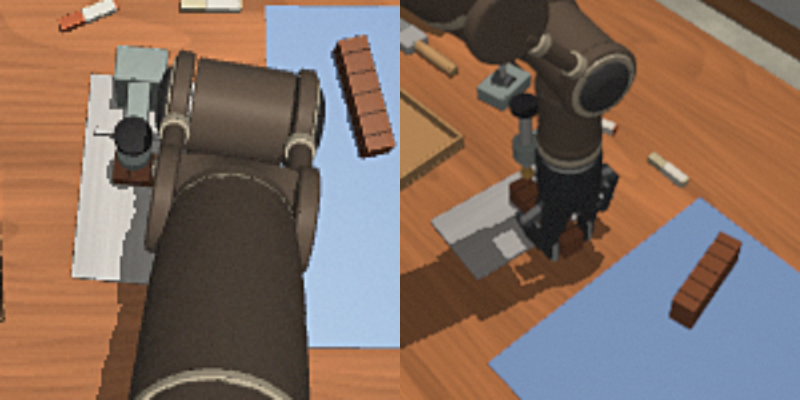

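The casting lies on the anvil with its end under the foot (crop 1, around (130,170)), and the fingers are open. I go up and over to the cap.

```bash
python3 -m pendant '[[0,0,-20,0,0,0,0.5],[0,0,-45,0,0,0,0.5],[0,0,-45,0,0,0,0.5],[0,0,-45,0,0,0,0.9],[0,0,-45,0,0,0,1],[0,0,-15,0,0,0,1],[28,0,0,0,0,0,1],[28,0,0,0,0,0,1],[27,1,0,0,0,0,1],[0,0,0,0,0,0,1],[0,0,0,0,0,0,1]]'; python3 - <<'E'
from fit import *
go(*gau(0,0),192,GA)
T=capture("top");S=capture("side");W=capture("wrist")
cv2.imwrite("pics/g3.png",np.hstack([cv2.resize(W["image"],(400,300)),cv2.resize(S["image"][130:280,170:370],(400,300))])[:,:,::-1])
bfit([S],gau(0,-40),hs=(16,24,32),z0=8,a0=GA+np.pi/2)
E
```

```text
t: 17.05
ee_pos: [528.7, 45.7, 224.1]
tool_rot: [0.0, 0.739, 0.674, -0.0]
contact_force: [-0.2, 0.6, 0.3]
opening: -0.2
finger_force: 0.0
turn [-0.     0.001 -0.002] steps 1.0 shift [ 1.  -1.3 32.1] at [528.7  45.7 224.1] open -0.2
16 [531.02   -9.931   1.611] 114273.8 area [118421]
24 [529.636 -31.926   1.702] 114187.0 area [118421]
32 [532.24  -27.16    1.719] 114150.0 area [118421]
```

View pics/g3.png

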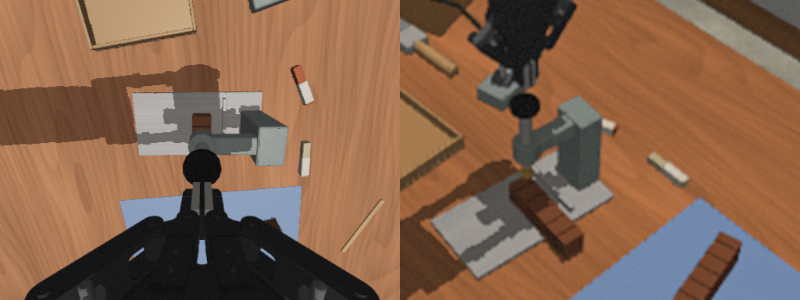

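The wrist half shows the cap at (202,167) right ahead of the fingertips, and the side half shows the casting flat with its end under the foot at (525,175). I press in stages and read the force.

```bash
python3 -m pendant '[[1,-1,15,0,0,0,1],[0,0,10,0,0,0,1],[0,0,10,0,0,0,1],[0,0,6,0,0,0,1],[0,0,6,0,0,0,1],[0,0,0,0,0,0,1],[0,0,0,0,0,0,1]]'; python3 -m pendant '[[0,0,5,0,0,0,1],[0,0,5,0,0,0,1],[0,0,5,0,0,0,1],[0,0,0,0,0,0,1],[0,0,0,0,0,0,1]]';  python3 -m pendant '[[0,0,2,0,0,0,1],[0,0,2,0,0,0,1],[0,0,0,0,0,0,1],[0,0,0,0,0,0,1]]'
```

```text
t: 17.9
ee_pos: [528.0, 46.4, 177.4]
tool_rot: [-0.0, 0.74, 0.673, -0.0]
contact_force: [-2.0, -1.4, 2.5]
opening: -0.1
finger_force: 1.3
t: 18.4
ee_pos: [528.7, 46.6, 162.6]
tool_rot: [0.0, 0.74, 0.673, 0.0]
contact_force: [-1.5, -0.8, 5.0]
opening: -0.0
finger_force: 2.4
t: 18.8
ee_pos: [528.7, 46.6, 159.0]
tool_rot: [0.0, 0.74, 0.673, 0.001]
contact_force: [-0.3, -1.0, 6.1]
opening: -0.0
finger_force: 3.0
```

```bash
for i in 1 2 3; do python3 -m pendant '[[0,0,2,0,0,0,1],[0,0,0,0,0,0,1],[0,0,0,0,0,0,1],[0,0,0,0,0,0,1]]' | egrep 'ee|cont'; done; python3 - <<'E'
from h import *
f=[];z=[]
for i in range(4):
    S=capture("side");s=state();f.append(s["contact_force"][2]);z.append(s["ee_pos"][2])
print(f,z)
print(proj(S,[*gau(0,0),68-0]),proj(S,[*gau(0,0),32]))
cv2.imwrite("pics/g4.png",cv2.resize(S["image"][150:270,200:320],(720,720),interpolation=cv2.INTER_CUBIC)[:600,:,::-1])
E
```

```text
ee_pos: [528.7, 46.6, 157.2]
contact_force: [-0.2, -1.0, 6.8]
ee_pos: [528.7, 46.6, 155.3]
contact_force: [-1.0, -0.8, 7.8]
ee_pos: [528.7, 46.6, 153.5]
contact_force: [-0.9, -0.9, 7.6]
[np.float64(7.916216801541892), np.float64(7.962701180743776), np.float64(7.637143254390638), np.float64(7.042269131142218)] [np.float64(153.47008207246984), np.float64(153.458079214936), np.float64(153.4509648768744), np.float64(153.45352210941704)]
[[232.40116775 216.86177358]] [[232.75719358 226.12804396]]
```

View pics/g4.png

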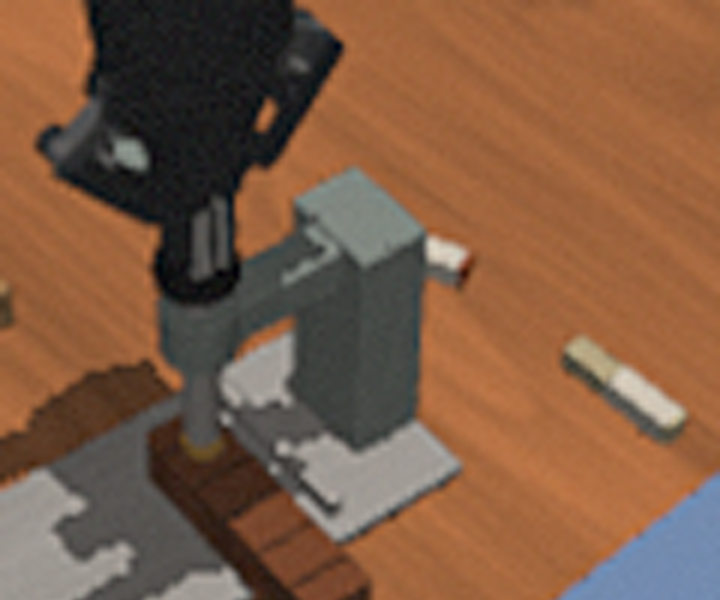

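The crop shows the foot on or near the casting at (203,445). The force curve is higher than expected for 24 mm, so I check for friction by rising in steps.

```bash
for i in 1 2 3 4 5; do python3 -m pendant '[[0,0,-3,0,0,0,1],[0,0,0,0,0,0,1],[0,0,0,0,0,0,1]]' >/dev/null; python3 - <<'E'
from h import *
f=[];L=[]
for i in range(4):
    S=capture("side");s=state();f.append(s["contact_force"][2])
print(round(s["ee_pos"][2],1),round(np.mean(f),2))
E
done
```

```text
156.3 6.74
159.1 6.1
161.9 4.94
164.4 3.1
167.2 3.71
```

```bash
cat > f.py <<'E'
from h import *
f=[]
for i in range(3):
    S=capture("side");s=state();f.append(s["contact_force"][2])
print(round(s["ee_pos"][2],1),round(np.mean(f),2))
E
python3 -m pendant '[[0,0,-8,0,0,0,1],[0,0,-8,0,0,0,1],[0,0,-5,0,0,0,1],[0,0,0,0,0,0,1],[0,0,0,0,0,0,1]]' | grep ee; python3 f.py; for i in 1 2 3 4; do python3 -m pendant '[[0,0,-2,0,0,0,1],[0,0,0,0,0,0,1],[0,0,0,0,0,0,1]]' >/dev/null; python3 f.py;done
```

```text
ee_pos: [527.8, 46.6, 188.4]
188.0 2.58
190.1 2.2
192.1 0.18
194.2 0.75
196.3 0.4
```

```bash
python3 - <<'E'
from h import *
S=capture("side");im=cv2.resize(S["image"][180:270,205:325],(800,600),interpolation=cv2.INTER_CUBIC)[:,:,::-1].copy()
k=800/120
for h,col in((24,(0,255,0)),(32,(255,255,0))):
    P=box(*gau(-1,-40),GA+np.pi/2,h,8);p=((proj(S,P)-[205,180]+.5)*k).round().astype(int)
    for i in range(8):
        for j in range(i):
            if bin(i^j).count('1')==1: cv2.line(im,tuple(p[i]),tuple(p[j]),col,1)
cv2.imwrite("pics/g5.png",im)
E
```

```text
(no output)
```

View pics/g5.png

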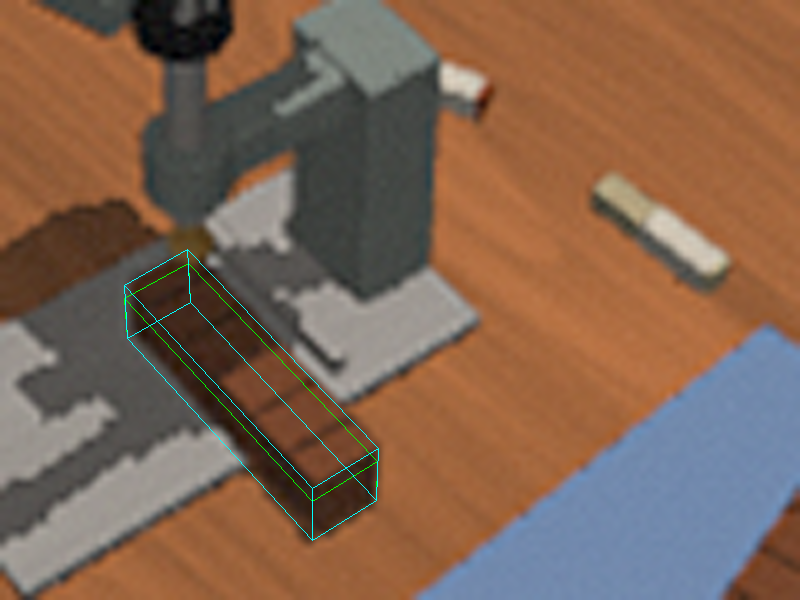

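```bash
python3 - <<'E'
import cv2,numpy as np
a=cv2.imread("pics/g4.png");b=cv2.imread("pics/g5.png")
for v in range(208,232):
    def s(im,k,o,u): 
        y=int((v-o[1]+.5)*k);x=int((u-o[0]+.5)*k);return im[min(y,im.shape[0]-1),x][::-1].tolist()
    print(v,"g4",[s(a,6,(200,150),u) for u in(232,233,234)],"g5",[s(b,6.667,(205,180),u) for u in(232,233)])
E
```

```text
208 g4 [[69, 73, 71], [71, 75, 72], [67, 73, 69]] g5 [[67, 71, 68], [70, 75, 69]]
209 g4 [[70, 72, 69], [70, 74, 70], [68, 73, 71]] g5 [[69, 72, 69], [71, 74, 70]]
210 g4 [[70, 74, 71], [71, 73, 70], [67, 72, 69]] g5 [[71, 75, 70], [68, 72, 68]]
211 g4 [[67, 71, 69], [69, 72, 69], [67, 73, 70]] g5 [[69, 73, 69], [67, 70, 67]]
212 g4 [[73, 77, 73], [78, 79, 75], [74, 75, 70]] g5 [[70, 74, 72], [71, 75, 75]]
213 g4 [[83, 81, 78], [85, 82, 79], [81, 79, 74]] g5 [[76, 72, 68], [81, 79, 70]]
214 g4 [[85, 82, 79], [85, 81, 79], [82, 78, 77]] g5 [[85, 70, 46], [90, 72, 42]]
215 g4 [[88, 82, 79], [84, 82, 78], [81, 78, 76]] g5 [[87, 63, 28], [93, 69, 30]]
216 g4 [[86, 84, 80], [85, 84, 79], [80, 78, 74]] g5 [[95, 71, 39], [92, 72, 38]]
217 g4 [[81, 78, 76], [82, 80, 79], [83, 80, 76]] g5 [[99, 74, 36], [101, 76, 39]]
218 g4 [[83, 80, 78], [84, 81, 78], [84, 79, 78]] g5 [[99, 73, 38], [104, 80, 39]]
219 g4 [[82, 79, 77], [85, 84, 80], [81, 79, 76]] g5 [[75, 49, 29], [89, 62, 30]]
220 g4 [[82, 79, 76], [85, 84, 78], [81, 79, 76]] g5 [[61, 34, 24], [62, 38, 23]]
221 g4 [[84, 84, 81], [83, 81, 8
[... 173 characters left out ...]
77, 71]] g5 [[53, 26, 20], [67, 44, 32]]
224 g4 [[97, 80, 55], [95, 79, 61], [96, 77, 54]] g5 [[66, 40, 31], [0, 255, 255]]
225 g4 [[100, 76, 32], [105, 76, 37], [103, 78, 39]] g5 [[65, 40, 28], [65, 40, 24]]
226 g4 [[81, 58, 34], [86, 63, 31], [84, 61, 32]] g5 [[66, 40, 31], [64, 37, 25]]
227 g4 [[61, 32, 17], [61, 38, 27], [62, 38, 31]] g5 [[65, 41, 28], [64, 39, 27]]
228 g4 [[66, 38, 28], [64, 38, 26], [66, 41, 22]] g5 [[66, 40, 25], [67, 42, 29]]
229 g4 [[66, 43, 31], [61, 37, 28], [60, 35, 23]] g5 [[63, 38, 24], [59, 35, 24]]
230 g4 [[65, 43, 31], [53, 36, 23], [53, 32, 23]] g5 [[64, 43, 28], [50, 30, 19]]
231 g4 [[53, 35, 24], [61, 36, 25], [66, 40, 29]] g5 [[54, 34, 24], [59, 36, 25]]
```

The raised and pressed crops agree with the force curve. The brass edge moved only about 7.4 px, roughly 29 mm, so the foot touched at z≈164. This casting is therefore 32 mm thick, and the other, about 8 mm taller, should be 40 mm. I repeat a clean 7 mm press at z=157.

```bash
python3 -m pendant '[[0,0,10,0,0,0,1],[0,0,10,0,0,0,1],[0,0,10,0,0,0,1],[0,0,6,0,0,0,1],[0,0,3,0,0,0,1],[0,0,0,0,0,0,1],[0,0,0,0,0,0,1],[0,0,0,0,0,0,1],[0,0,0,0,0,0,1]]';python3 f.py; python3 -m pendant '[[0,0,0,0,0,0,1],[0,0,0,0,0,0,1],[0,0,0,0,0,0,1],[0,0,0,0,0,0,1],[0,0,0,0,0,0,1]]'|grep ee;  python3 -m pendant '[[0,0,-8,0,0,0,1],[0,0,-12,0,0,0,1],[0,0,-20,0,0,0,1],[0,0,-35,0,0,0,1],[-28,0,0,0,0,0,0.9],[-28,0,0,0,0,0,0.5],[-28,0,0,0,0,0,0.5],[0,0,0,0,0,0,0.5],[0,0,0,0,0,0,0.5]]'; python3 - <<'E'
from fit import *
go(520.1,-37.0,10,GA)
E
```

```text
t: 26.1
ee_pos: [529.1, 46.6, 157.9]
tool_rot: [0.001, 0.74, 0.673, 0.001]
contact_force: [0.9, 0.7, 6.2]
opening: 0.3
finger_force: 3.2
157.9 6.19
ee_pos: [529.1, 46.6, 157.9]
t: 27.65
ee_pos: [518.8, -37.0, 231.6]
tool_rot: [-0.001, 0.74, 0.672, -0.001]
contact_force: [0.2, 0.4, 0.1]
opening: 42.4
finger_force: 0.0
turn [-0.003 -0.001 -0.006] steps 1.0 shift [2.000e-01 1.300e+00 2.216e+02] at [518.8 -37.  231.6] open 42.4
```

```bash
python3 -m pendant '[[0,1,45,0,0,0,0.5],[0,0,45,0,0,0,0.5],[0,0,45,0,0,0,0.5],[0,0,45,0,0,0,0.5],[0,0,30,0,0,0,0.5],[0,0,11,0,0,0,0.5],[0,0,0,0,0,0,0.5],[0,0,0,0,0,0,0.6],[0,0,0,0,0,0,0.75],[0,0,0,0,0,0,0.75],[0,0,0,0,0,0,0.75]]' 20; python3 -m pendant '[[0,0,-6,0,0,0,0.75],[0,0,-5,0,0,0,0.75],[0,0,0,0,0,0,0.75],[-20,0,0,0,0,0,0.75],[-30,0,0,0,0,0,0.75],[-30,0,0,0,0,0,0.75],[-20,0,0,0,0,0,0.75],[0,0,-40,0,0,0,0.75],[0,0,-45,0,0,0,0.75],[0,0,-45,0,0,0,0.75],[0,0,-45,0,0,0,0.75],[0,0,-45,0,0,0,0.75]]'; python3 - <<'E'
from fit import *
go(398.8,339.7,250,-1.52)
E
```

```text
t: 28.75
ee_pos: [522.7, -37.4, 12.8]
tool_rot: [0.001, 0.74, 0.673, 0.001]
contact_force: [-0.3, -0.6, 2.9]
opening: 29.5
finger_force: 21.0
t: 29.95
ee_pos: [511.1, -136.6, 243.8]
tool_rot: [-0.0, 0.74, 0.673, -0.0]
contact_force: [0.4, -0.8, -1.9]
opening: 29.7
finger_force: 21.6
turn [-0.     0.     1.426] steps 10.0 shift [ -87.9 -481.4   -6.2] at [ 511.1 -136.6  243.8] open 29.7
```

```bash
python3 -m pendant '[[0,0,-6,0,0,0.143,0.75],[0,0,0,0,0,0.143,0.75],[0,0,0,0,0,0.143,0.75],[0,0,0,0,0,0.143,0.75],[0,0,0,0,0,0.143,0.75],[0,0,0,0,0,0.143,0.75],[0,0,0,0,0,0.143,0.75],[0,0,0,0,0,0.143,0.75],[0,0,0,0,0,0.143,0.75],[0,0,0,0,0,0.139,0.75]]'; python3 -m pendant '[[-7,-40,0,0,0,0,0.75],[-7,-40,0,0,0,0,0.75],[-7,-40,0,0,0,0,0.75],[-7,-40,0,0,0,0,0.75],[-7,-40,0,0,0,0,0.75],[-7,-40,0,0,0,0,0.75],[-7,-40,0,0,0,0,0.75],[-7,-40,0,0,0,0,0.75],[-8,-40,0,0,0,0,0.75],[-8,-40,0,0,0,0,0.75],[-8,-40,0,0,0,0,0.75],[-8,-40,0,0,0,0,0.75]]'; python3 -m pendant '[[0,0,0,0,0,0,0.75],[0,0,40,0,0,0,0.75],[0,0,45,0,0,0,0.75],[0,0,45,0,0,0,0.75],[0,0,40,0,0,0,0.75],[0,0,20,0,0,0,0.75],[0,0,0,0,0,0,0.75],[0,0,0,0,0,0,0.75]]'; python3 - <<'E'
from fit import *
go(398.8,339.7,10,-1.52)
T=capture("top")
cv2.imwrite("pics/t1.png",cv2.resize(T["image"][180:320,90:250],(800,600))[:,:,::-1])
W=capture("wrist");cv2.imwrite("pics/wt1.png",W["image"][:,:,::-1])
E
```

```text
t: 30.95
ee_pos: [511.1, -136.5, 247.8]
tool_rot: [-0.0, 1.0, 0.022, -0.001]
contact_force: [-1.1, -0.7, -1.2]
opening: 29.4
finger_force: 21.6
t: 32.15
ee_pos: [398.3, 339.5, 247.9]
tool_rot: [0.0, 1.0, 0.025, -0.0]
contact_force: [0.4, -0.9, -1.6]
opening: 29.5
finger_force: 21.6
t: 32.95
ee_pos: [399.7, 337.8, 58.4]
tool_rot: [0.0, 1.0, 0.025, -0.0]
contact_force: [0.3, 0.6, -0.7]
opening: 29.4
finger_force: 21.6
turn [ 0.     0.001 -0.   ] steps 1.0 shift [-0.8 -2.  48.4] at [399.7 337.8  58.4] open 29.4
```

View pics/wt1.png

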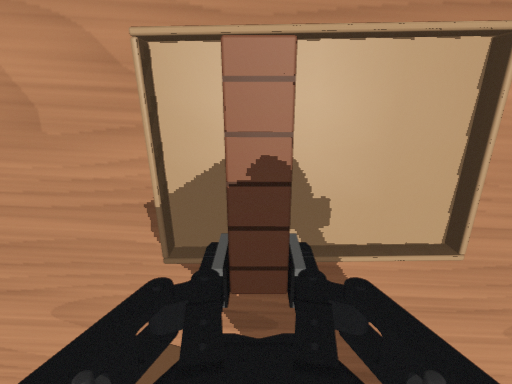

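The wrist view shows the casting over the tray, between the left wall (150) and the right wall (490). The far rim is at row 28 and the near rim at row 260. I check the tray pose from these.

```bash
python3 - <<'E'
from h import *
W=capture("wrist")
for u in[(132,30),(511,22),(468,258),(165,263),(153,40),(498,32),(449,246),(175,247)]: print(u,onz(W,u,24)[:2].round(0))
E
```

```text
(132, 30) [518. 416.]
(511, 22) [533. 200.]
(468, 258) [379. 178.]
(165, 263) [363. 406.]
(153, 40) [514. 404.]
(498, 32) [528. 205.]
(449, 246) [388. 195.]
(175, 247) [377. 398.]
```

```bash
python3 -m pendant '[[2,-2,20,0,0,0,0.75],[0,0,15,0,0,0,0.75],[0,0,7,0,0,0,0.75],[0,0,3,0,0,0,0.75],[0,0,1.5,0,0,0,0.75],[0,0,1,0,0,0,0.75],[0,0,0,0,0,0,0.75],[0,0,0,0,0,0,0.75]]'; python3 -m pendant '[[0,0,0,0,0,0,0.65],[0,0,0,0,0,0,0.55],[0,0,0,0,0,0,0.5],[0,0,0,0,0,0,0.5]]'
```

```text
t: 33.9
ee_pos: [401.8, 340.6, 11.3]
tool_rot: [-0.0, 1.0, 0.025, 0.0]
contact_force: [-1.3, 0.4, 2.3]
opening: 29.2
finger_force: 22.1
t: 34.3
ee_pos: [401.7, 340.4, 10.8]
tool_rot: [-0.0, 1.0, 0.025, 0.0]
contact_force: [0.5, 0.3, -0.0]
opening: 42.4
finger_force: 0.0
```

```bash
python3 -m pendant '[[0,0,-20,0,0,0,0.5],[0,0,-45,0,0,0,0.5],[0,0,-45,0,0,0,0.4],[0,0,-45,0,0,0,0.4],[0,0,-45,0,0,0,0.4],[0,0,-40,0,0,0,0.4],[0,0,0,0,0,-0.09,0.4],[0,0,0,0,0,-0.09,0.4],[0,0,0,0,0,0,0.4]]';python3 - <<'E'
from fit import *
T=capture("top");S=capture("side");bfit([T],[607,-188],hs=(32,40),a0=.23);bfit([T,S],[607,-188],hs=(24,32,40),a0=.23)
go(563.3,-199,250,-1.336)
E
```

```text
t: 35.2
ee_pos: [401.5, 340.4, 251.3]
tool_rot: [-0.0, 0.993, 0.115, 0.0]
contact_force: [-1.2, 0.3, -0.3]
opening: 51.4
finger_force: 0.0
32 [ 6.04767e+02 -1.89118e+02  2.11000e-01] 8.4 area [586]
40 [ 6.03984e+02 -1.88422e+02  2.14000e-01] 18.5 area [586]
24 [ 6.07996e+02 -1.88786e+02  2.29000e-01] 24.5 area [586, 724]
32 [ 6.08058e+02 -1.88767e+02  2.30000e-01] 29.4 area [586, 724]
40 [ 6.05858e+02 -1.89150e+02  2.11000e-01] 70.4 area [586, 724]
turn [ 0.     0.001 -0.006] steps 1.0 shift [3.22e+01 5.62e+02 4.00e-01] at [401.2 340.1 250.4] open 51.1
```

```bash
python3 -m pendant '[[3,47,0,0,0,0,0.4],[3,47,0,0,0,0,0.4],[3,47,0,0,0,0,0.4],[3,47,0,0,0,0,0.4],[3,47,0,0,0,0,0.4],[3,47,0,0,0,0,0.4],[3,47,0,0,0,0,0.4],[3,47,0,0,0,0,0.4],[2,47,0,0,0,0,0.4],[2,47,0,0,0,0,0.4],[2,46,0,0,0,0,0.4],[2,46,0,0,0,-0.006,0.4]]'; python3 -m pendant '[[0,0,40,0,0,0,0.4],[0,0,45,0,0,0,0.4],[0,0,45,0,0,0,0.4],[0,0,40,0,0,0,0.4],[0,0,0,0,0,0,0.4],[0,0,0,0,0,0,0.4],[0,0,0,0,0,0,0.4]]'; python3 - <<'E'
from fit import *
W=capture("wrist");bfit([W],[606,-188.8],hs=(24,28,32,36,40),a0=.225)
go(562.5,-199,5,-1.346)
E
```

```text
t: 36.5
ee_pos: [561.1, -201.4, 250.0]
tool_rot: [-0.0, 0.993, 0.117, -0.0]
contact_force: [1.5, 1.1, -0.3]
opening: 51.2
finger_force: 0.0
t: 37.2
ee_pos: [563.3, -200.4, 83.3]
tool_rot: [0.001, 0.993, 0.118, 0.002]
contact_force: [1.0, -0.5, 0.6]
opening: 51.4
finger_force: 0.0
24 [ 6.05872e+02 -1.90044e+02  2.27000e-01] 273.2 area [7182]
28 [ 6.06040e+02 -1.90154e+02  2.23000e-01] 153.5 area [7182]
32 [ 6.05482e+02 -1.90462e+02  2.23000e-01] 76.0 area [7182]
36 [ 6.05600e+02 -1.90294e+02  2.25000e-01] 78.8 area [7182]
40 [ 6.05739e+02 -1.90372e+02  2.22000e-01] 220.3 area [7182]
turn [ 0.003 -0.005  0.012] steps 1.0 shift [-0.8 -1.7 78.9] at [ 563.7 -200.5   83.9] open 51.4
```

```bash
python3 -m pendant '[[-1,-1.5,30,0,0,0.01,0.4],[0,0,25,0,0,0,0.4],[0,0,17,0,0,0,0.4],[0,0,6,0,0,0,0.4],[0,0,0,0,0,0,0.4],[0,0,0,0,0,0,0.5],[0,0,0,0,0,0,0.6],[0,0,0,0,0,0,0.75],[0,0,0,0,0,0,0.75],[0,0,0,0,0,0,0.75]]' 20;  python3 -m pendant '[[0,0,0,0,0,0,0.75],[0,0,-10,0,0,0,0.75],[0,0,-25,0,0,0,0.75],[0,0,-40,0,0,0,0.75],[0,0,-20,0,0,0,0.75],[0,0,0,0,0,0,0.75],[0,0,0,0,0,0,0.75]]'; python3 - <<'E'
from fit import *
go(*gau(0,-177),100,GA)
E
```

```text
t: 38.25
ee_pos: [561.0, -198.8, 4.2]
tool_rot: [0.001, 0.994, 0.113, 0.001]
contact_force: [-0.7, 0.3, 5.8]
opening: 29.9
finger_force: 20.7
t: 38.95
ee_pos: [559.1, -198.0, 97.4]
tool_rot: [-0.0, 0.994, 0.113, -0.0]
contact_force: [0.5, 0.8, -2.0]
opening: 29.9
finger_force: 20.4
turn [-1.000e-03  0.000e+00 -1.254e+00] steps 9.0 shift [ 63.9 -53.5  -2.6] at [ 559.1 -198.    97.4] open 29.9
```

```bash
python3 -m pendant '[[0,0,0,0,0,-0.14,0.75],[0,0,0,0,0,-0.14,0.75],[0,0,0,0,0,-0.14,0.75],[0,0,0,0,0,-0.14,0.75],[0,0,0,0,0,-0.14,0.75],[0,0,0,0,0,-0.14,0.75],[0,0,0,0,0,-0.14,0.75],[0,0,0,0,0,-0.14,0.75],[0,0,0,0,0,-0.134,0.75],[0,0,0,0,0,0,0.75]]'; python3 -m pendant '[[0,-26,0,0,0,0,0.75],[20,-27,0,0,0,0,0.75],[44,0,0,0,0,0,0.75],[0,0,35,0,0,0,0.75],[0,0,35,0,0,0,0.75],[0,0,3,0,0,0,0.75],[0,0,0,0,0,0,0.75],[0,0,0,0,0,0,0.75]]'; python3 - <<'E'
from fit import *
go(*gau(0,-85),23,GA)
E
```

```text
t: 39.95
ee_pos: [557.7, -197.4, 94.9]
tool_rot: [-0.002, 0.738, 0.675, -0.001]
contact_force: [-0.0, 0.1, -2.9]
opening: 29.9
finger_force: 20.3
t: 40.75
ee_pos: [513.7, -130.3, 25.6]
tool_rot: [0.001, 0.739, 0.674, 0.0]
contact_force: [0.5, 0.3, -1.1]
opening: 29.8
finger_force: 21.0
turn [ 0.002  0.    -0.001] steps 1.0 shift [92.6 -2.2  2.6] at [ 513.7 -130.3   25.6] open 29.8
```

```bash
python3 -m pendant '[[20,-2,0,0,0,0,0.75],[20,0,0,0,0,0,0.75],[20,0,0,0,0,0,0.75],[20,0,0,0,0,0,0.75],[13,0,0,0,0,0,0.75],[0,0,0,0,0,0,0.75],[0,0,6,0,0,0,0.75],[0,0,3,0,0,0,0.75],[0,0,1.5,0,0,0,0.75],[0,0,0,0,0,0,0.75],[0,0,0,0,0,0,0.75]]'
```

```text
t: 41.85
ee_pos: [519.0, -37.4, 14.0]
tool_rot: [-0.0, 0.738, 0.674, -0.0]
contact_force: [0.1, 0.4, -1.7]
opening: 29.9
finger_force: 21.1
```

```bash
python3 -m pendant '[[0,1,1,0,0,0,0.75],[0,0,0.8,0,0,0,0.75],[0,0,0,0,0,0,0.75],[0,0,0,0,0,0,0.75]]'; python3 -m pendant '[[0,0,0,0,0,0,0.65],[0,0,0,0,0,0,0.6],[0,0,0,0,0,0,0.5],[0,0,0,0,0,0,0.5],[0,0,-20,0,0,0,0.5],[0,0,-45,0,0,0,0.5],[0,0,-45,0,0,0,0.5],[0,0,-45,0,0,0,0.9],[0,0,-45,0,0,0,1],[0,0,-12,0,0,0,1],[0,0,0,0,0,0,1],[0,0,0,0,0,0,1]]'; python3 - <<'E'
from fit import *
go(*gau(0,0),192,GA)
E
```

```text
t: 42.25
ee_pos: [520.6, -37.2, 12.8]
tool_rot: [0.0, 0.738, 0.675, 0.0]
contact_force: [0.7, -1.5, 0.8]
opening: 30.0
finger_force: 21.4
t: 43.45
ee_pos: [519.0, -36.8, 223.1]
tool_rot: [-0.001, 0.738, 0.675, -0.001]
contact_force: [-0.5, 0.3, 0.0]
opening: 0.3
finger_force: 0.0
turn [-0.002 -0.     0.   ] steps 1.0 shift [84.1  0.9 31.1] at [519.  -36.8 223.1] open 0.3
```

Now I find the touch in steps. It should come near z=172 if this one is 40 mm, or 164 if 32.

```bash
python3 -m pendant '[[28,0,0,0,0,0,1],[28,0,0,0,0,0,1],[28,1,0,0,0,0,1],[0,0,0,0,0,0,1],[0,0,15,0,0,0,1],[0,0,15,0,0,0,1],[0,0,10,0,0,0,1],[0,0,5,0,0,0,1],[0,0,0,0,0,0,1],[0,0,0,0,0,0,1]]' | grep ee; python3 f.py; for i in 1 2 3 4; do python3 -m pendant '[[0,0,3,0,0,0,1],[0,0,0,0,0,0,1],[0,0,0,0,0,0,1]]'>/dev/null; python3 f.py;done
```

```text
ee_pos: [528.0, 46.2, 179.3]
180.0 2.85
176.8 2.79
173.6 2.66
170.8 5.01
167.9 4.97
```

The step appears at about 172, so this is the 40 mm casting. I press to z≈165 and hold.

```bash
python3 -m pendant '[[0,0,2.5,0,0,0,1],[0,0,0,0,0,0,1],[0,0,0,0,0,0,1],[0,0,0,0,0,0,1],[0,0,0,0,0,0,1],[0,0,0,0,0,0,1],[0,0,0,0,0,0,1],[0,0,0,0,0,0,1],[0,0,0,0,0,0,1],[0,0,0,0,0,0,1],[0,0,0,0,0,0,1],[0,0,0,0,0,0,1]]';  python3 -m pendant '[[0,0,-8,0,0,0,1],[0,0,-12,0,0,0,1],[0,0,-20,0,0,0,1],[0,0,-30,0,0,0,1],[-28,0,0,0,0,0,0.9],[-28,0,0,0,0,0,0.5],[-28,0,0,0,0,0,0.5],[0,0,0,0,0,0,0.5],[0,0,0,0,0,0,0.5]]'; python3 - <<'E'
from fit import *
go(520.1,-37.0,12.5,GA)
E
```

```text
t: 47.6
ee_pos: [529.1, 46.4, 165.6]
tool_rot: [0.0, 0.738, 0.675, 0.0]
contact_force: [0.3, -1.7, 6.3]
opening: -0.0
finger_force: 3.1
t: 48.5
ee_pos: [520.0, -36.8, 234.5]
tool_rot: [-0.001, 0.739, 0.674, -0.0]
contact_force: [0.0, -0.1, -0.3]
opening: 42.8
finger_force: 0.0
turn [-0.003 -0.002 -0.002] steps 1.0 shift [-2.00e-01  1.00e-01  2.22e+02] at [520.  -36.8 234.5] open 42.8
```

```bash
python3 -m pendant '[[0,0,45,0,0,0,0.5],[0,0,45,0,0,0,0.5],[0,0,45,0,0,0,0.5],[0,0,45,0,0,0,0.5],[0,0,30,0,0,0,0.5],[0,0,12,0,0,0,0.5],[0,0,0,0,0,0,0.5],[0,0,0,0,0,0,0.6],[0,0,0,0,0,0,0.75],[0,0,0,0,0,0,0.75],[0,0,0,0,0,0,0.75]]' 20; python3 -m pendant '[[0,0,-5,0,0,0,0.75],[0,0,-5,0,0,0,0.75],[0,0,0,0,0,0,0.75],[-20,0,0,0,0,0,0.75],[-30,0,0,0,0,0,0.75],[-30,0,0,0,0,0,0.75],[-20,0,0,0,0,0,0.75],[0,0,-40,0,0,0,0.75],[0,0,-45,0,0,0,0.75],[0,0,-45,0,0,0,0.75],[0,0,-45,0,0,0,0.75],[0,0,-50,0,0,0,0.75]]'; python3 - <<'E'
from fit import *
go(405,252,250,-1.52)
E
```

```text
t: 49.6
ee_pos: [522.7, -37.3, 14.6]
tool_rot: [0.001, 0.738, 0.674, 0.001]
contact_force: [0.4, -0.4, 2.0]
opening: 29.8
finger_force: 21.3
t: 50.8
ee_pos: [510.8, -136.4, 248.7]
tool_rot: [-0.001, 0.738, 0.675, -0.001]
contact_force: [1.0, -0.6, -2.5]
opening: 29.8
finger_force: 21.6
turn [-2.00e-03  1.00e-03  1.43e+00] steps 10.0 shift [ -86.  -393.3   -1.3] at [ 510.8 -136.4  248.7] open 29.8
```

```bash
python3 -m pendant '[[0,0,0,0,0,0.143,0.75],[0,0,0,0,0,0.143,0.75],[0,0,0,0,0,0.143,0.75],[0,0,0,0,0,0.143,0.75],[0,0,0,0,0,0.143,0.75],[0,0,0,0,0,0.143,0.75],[0,0,0,0,0,0.143,0.75],[0,0,0,0,0,0.143,0.75],[0,0,0,0,0,0.143,0.75],[0,0,0,0,0,0.143,0.75]]'; python3 -m pendant '[[-9,-40,0,0,0,0,0.75],[-9,-40,0,0,0,0,0.75],[-9,-40,0,0,0,0,0.75],[-9,-40,0,0,0,0,0.75],[-9,-40,0,0,0,0,0.75],[-9,-40,0,0,0,0,0.75],[-8,-40,0,0,0,0,0.75],[-8,-40,0,0,0,0,0.75],[-8,-40,0,0,0,0,0.75],[-8,-33,0,0,0,0,0.75],[0,0,0,0,0,0,0.75]]'; python3 -m pendant '[[0,0,0,0,0,0,0.75],[0,0,40,0,0,0,0.75],[0,0,45,0,0,0,0.75],[0,0,45,0,0,0,0.75],[0,0,40,0,0,0,0.75],[0,0,20,0,0,0,0.75],[0,0,0,0,0,0,0.75],[0,0,0,0,0,0,0.75]]'; python3 - <<'E'
from fit import *
go(405,252,12,-1.52)
E
```

```text
t: 51.8
ee_pos: [511.4, -136.5, 247.3]
tool_rot: [-0.0, 1.0, 0.022, -0.001]
contact_force: [0.9, 0.0, -1.3]
opening: 29.6
finger_force: 21.7
t: 52.9
ee_pos: [404.4, 254.6, 247.7]
tool_rot: [-0.001, 1.0, 0.028, -0.001]
contact_force: [1.0, 0.1, -2.0]
opening: 29.8
finger_force: 21.8
t: 53.7
ee_pos: [406.8, 250.5, 58.1]
tool_rot: [0.0, 1.0, 0.025, -0.0]
contact_force: [0.1, 0.3, -1.7]
opening: 29.8
finger_force: 21.8
turn [ 0.     0.    -0.002] steps 1.0 shift [-1.7 -1.6 46.1] at [406.8 250.5  58.1] open 29.8
```

```bash
python3 -m pendant '[[0,-1.5,20,0,0,0,0.75],[0,0,15,0,0,0,0.75],[0,0,6,0,0,0,0.75],[0,0,3,0,0,0,0.75],[0,0,1.5,0,0,0,0.75],[0,0,0,0,0,0,0.75],[0,0,0,0,0,0,0.75]]'; python3 -m pendant '[[0,0,1,0,0,0,0.75],[0,0,0,0,0,0,0.75],[0,0,0,0,0,0,0.65],[0,0,0,0,0,0,0.55],[0,0,0,0,0,0,0.5],[0,0,0,0,0,0,0.5],[0,0,-20,0,0,0,0.5],[0,0,-45,0,0,0,0.5],[0,0,-45,0,0,0,0.5],[0,0,-45,0,0,0,0.5],[0,0,-45,0,0,0,0.5],[0,0,0,0,0,0,0]]';  python3 -m pendant '[[0,0,0,0,0,-0.143,0],[0,0,0,0,0,-0.143,0],[0,0,0,0,0,-0.143,0],[0,0,0,0,0,-0.143,0],[0,0,0,0,0,-0.143,0],[0,0,0,0,0,-0.143,0],[0,0,0,0,0,-0.143,0],[0,0,0,0,0,-0.143,0],[0,0,0,0,0,-0.143,0],[0,0,0,0,0,-0.143,0],[0,0,0,0,0,-0.143,0],[0,0,0,0,0,-0.139,0]]'; python3 - <<'E'
from fit import *
go(642-14*np.cos(.19),239-14*np.sin(.19),180,.19)
E
```

```text
t: 54.4
ee_pos: [407.3, 253.3, 13.5]
tool_rot: [-0.0, 1.0, 0.025, 0.001]
contact_force: [-1.2, -1.7, 1.3]
opening: 29.7
finger_force: 22.3
t: 55.6
ee_pos: [411.0, 255.3, 218.8]
tool_rot: [-0.003, 1.0, 0.025, 0.007]
contact_force: [0.1, 0.4, 1.7]
opening: 55.9
finger_force: 0.0
t: 56.8
ee_pos: [405.6, 252.6, 210.4]
tool_rot: [-0.0, 0.634, 0.773, -0.001]
contact_force: [-0.1, 0.2, 0.2]
opening: 85.6
finger_force: 0.0
turn [-0.002  0.     0.008] steps 1.0 shift [-58.  215.6  30.4] at [405.6 252.6 210.4] open 85.6
```

```bash
python3 -m pendant '[[-10,36,0,0,0,0.008,0],[-10,36,0,0,0,0,0],[-10,36,0,0,0,0,0],[-10,36,0,0,0,0,0],[-10,36,0,0,0,0,0],[-8,35.5,0,0,0,0,0],[0,0,30,0,0,0,0],[0,0,0,0,0,0,0],[0,0,0,0,0,0,0]]'; python3 - <<'E'
from fit import *
go(642-14*np.cos(.19),239-14*np.sin(.19),80,.19)
E
```

```text
t: 57.7
ee_pos: [626.8, 235.1, 179.2]
tool_rot: [-0.001, 0.639, 0.769, -0.002]
contact_force: [0.7, 0.0, 0.1]
opening: 85.6
finger_force: 0.0
turn [-0.005  0.    -0.006] steps 1.0 shift [ 1.   1.7 99.2] at [626.8 235.1 179.2] open 85.6
```

```bash
python3 -m pendant '[[1,1,35,0,0,0,0],[0,0,35,0,0,0,0],[0,0,25,0,0,0,0],[0,0,4,0,0,0,0],[0,0,0,0,0,0,0.3],[0,0,0,0,0,0,0.62],[0,0,0,0,0,0,0.62],[0,0,0,0,0,0,0.62],[0,0,0,0,0,0,0.62]]'; python3 -m pendant '[[0,-6,0,0,0,0,0.62],[0,-6,2,0,0,0,0.62],[0,-6,2,0,0,0,0.62],[0,-6,2,0,0,0,0.62],[0,0,0,0,0,0,0.66],[0,0,0,0,0,0,0.66],[0,0,0,0,0,0,0.66]]'; python3 - <<'E'
from fit import *
go(642-39*np.cos(.19),239-39*np.sin(.19),75,.19)
E
```

```text
t: 58.6
ee_pos: [630.7, 237.1, 84.1]
tool_rot: [0.001, 0.639, 0.769, 0.001]
contact_force: [1.1, 0.4, 0.9]
opening: 32.2
finger_force: 0.4
t: 59.3
ee_pos: [607.0, 232.6, 76.9]
tool_rot: [0.001, 0.639, 0.769, 0.001]
contact_force: [4.7, 1.2, 0.2]
opening: 29.0
finger_force: 2.0
turn [ 0.003 -0.    -0.006] steps 1.0 shift [-0.3 -3.4  1.9] at [607.  232.6  76.9] open 29.0
```

```bash
python3 -m pendant '[[0,-2,0,0,0,0,0.66],[0,-1.5,0,0,0,0,0.66],[0,0,0,0,0,0,0.66],[0,0,0,0,0,0,0.66]]'; python3 -m pendant '[[0,0,0,0,0,0,0.45],[0,0,0,0,0,0,0.45],[0,0,0,0,0,0,0.45],[0,0,-40,0,0,0,0.4],[0,0,-45,0,0,0,0.4],[0,0,-45,0,0,0,0.4],[0,0,-40,0,0,0,0.4],[0,-45,0,0,0,0,0.4],[0,-45,0,0,0,0,0.4],[0,-45,0,0,0,0,0.4],[0,-45,0,0,0,0,0.4],[0,0,0,0,0,0,0.4]]'; python3 -m pendant '[[0,-30,-20,0,0,0,0.4],[-45,0,0,0,0,0,0.4],[-45,0,0,0,0,0,0.4],[-45,0,0,0,0,0,0.4],[-45,0,0,0,0,0,0.4],[-45,0,0,0,0,0,0.4],[-45,0,0,0,0,0,0.4],[-45,0,0,0,0,0,0.4],[0,0,0,0,0,0,0.4],[0,0,0,0,0,0,0.4]]'; python3 - <<'E'
from fit import *
T=capture("top");S=capture("side")
a=cv2.resize(T["image"][140:290,105:265],(480,450));b=cv2.resize(S["image"][120:240,85:285],(0,0),fx=2,fy=2)
c=np.zeros((600,800,3),np.uint8);c[:450,:400]=cv2.resize(T["image"][140:290,105:265],(400,450))[:, :];c[:450,400:]=cv2.resize(S["image"][130:242,170:270],(400,450))
cv2.imwrite("pics/end.png",c[:450,:,::-1])
for h in(0,): print(proj(T,[642-38*np.cos(.19),239-38*np.sin(.19),92]),proj(S,[642-38*np.cos(.19),239-38*np.sin(.19),92]),proj(T,[642,239,102]))
E
```

```text
t: 59.7
ee_pos: [606.6, 232.5, 77.0]
tool_rot: [0.003, 0.639, 0.769, 0.004]
contact_force: [11.6, 1.2, -5.7]
opening: 29.5
finger_force: 5.3
t: 60.9
ee_pos: [417.2, 196.8, 243.6]
tool_rot: [-0.003, 0.639, 0.769, -0.005]
contact_force: [0.5, 0.3, -0.8]
opening: 51.1
finger_force: 0.0
t: 61.9
ee_pos: [453.3, -117.1, 266.1]
tool_rot: [-0.001, 0.64, 0.768, -0.0]
contact_force: [-0.1, 0.6, -1.1]
opening: 51.2
finger_force: 0.0
[[180.10047423 178.78808498]] [[210.00554273 159.59682604]] [[177.28597899 164.01717095]]
```

View pics/end.png

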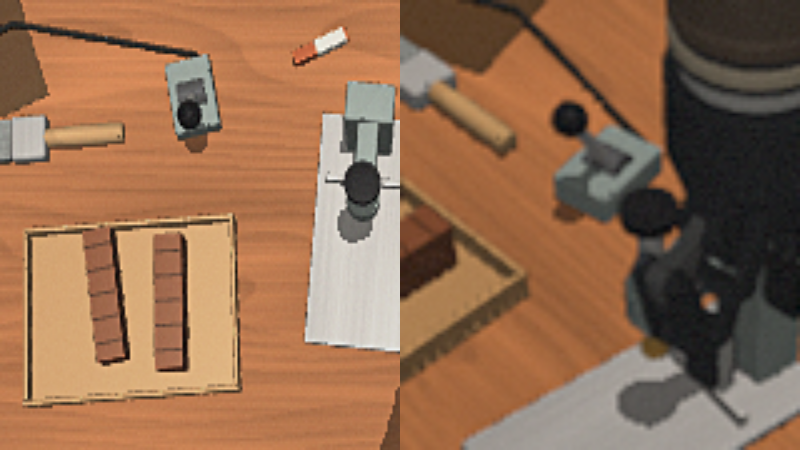

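```bash
python3 - <<'E'
from h import *
T=capture("top");S=capture("side")
g=T["image"].astype(int)
m=((g[...,0]<150)&(g[...,0]>g[...,2]*1.25)).astype(np.uint8);m[:, :112]=0;m[:,200:]=0;m[:214]=0;m[270:]=0
n,l,st,ce=cv2.connectedComponentsWithStats(m)
for k in range(1,n):
    if st[k,4]>200:
        for u in(ce[k],): print(st[k],onz(T,u,34))
for u in[(137.8,217),(148.6,216),(156.2,259),(145.8,261.3)]: print(onz(T,u,37)[:2].round(0))
print([onz(T,u,24)[:2].round(0) for u in[(105+26/2.5,140+228/3),(105+237/2.5,140+215/3)]])
E
```

```text
[138 214  52  48 273] [466.33144483 306.26579737  34.        ]
[512. 351.]
[515. 322.]
[400. 296.]
[393. 324.]
[array([517., 415.]), array([530., 186.])]
```

Top crop: the ball is at (188,115), matching the computed off position, and both castings lie side by side in the tray at (105,295) and (169,300). The left one was nudged, but its corners measure about 7 mm clear of the wall and it lies flat. The cap is up, so I'm handing in.

```bash
python3 -c "
from cell import *
print(job_done())"
```

```text
the job is handed in; nothing more can be done
None
```

I handed the job in without seeing a verdict: the two castings present (32 mm, then 40 mm) were each gauged at about 6 mm foot travel. Both lie apart in the tray, the lever is back at off and the plunger is up. On the first 32 mm press I went to about 10.5 mm of foot travel while working out its height, then repeated it cleanly.

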